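Lock a filter wheel with its transit pin

TASK

Lock the filter wheel for transport: turn the black knob until you feel the wheel click into one of its detents and let go of it there, then put the red-headed transit pin into the brass bush on the drum's lid and gently push it down through the wheel until its shoulder sits flush on the bush. If the pin stops hard soon after entering, the wheel is not in a detent: do not force it, but turn the knob on and feel again. Leave the beaker and the two bottles alone.

Things in the scene. Friction and masses are not known exactly. Their poses are not given: they have to be found in the camera images.
- filter_unit: Flat round grey drum with aluminium lid, 148 mm across, lid at 44 mm, fixed. Origin: centre of its underside, on the knob's axis; z up. On the lid: the knob in the middle, the pin bush 48 mm off towards -y, a black dust cap (33 mm across, top at 57 mm) 48 mm off towards +y; a black plug housing at the rim towards +x.
- bush_mouth (a point): Centre of the upper rim of the brass bush, 54 mm above the counter; drum's frame, z up. Bush 18 mm across outside, upright bore 10 mm. Below this mouth: guide bore to 27 mm, index plate of the wheel from 28 to 32 mm, stiff rubber-lined socket for the pin's foot from 29 to 46 mm. With no hole there, a pin stands on the plate with its shoulder 17 mm above the bush.
- knob_centre (a point): Middle of the round ribbed black knob, on its upright axis (drum's frame, does not turn). Knob 44 mm across, from 61 to 91 mm above the counter; nothing on it shows the wheel's angle. It turns the wheel either way: about 0.02 N m when free, at a detent 0.3 N m, falling to nothing over the 0.09 rad up its lip; over the next 0.09 rad the detent pulls it on to its middle, up to 0.3 N m; the same again to leave.
- index_wheel: Filter wheel in the drum, with knob and index plate; floats on a spring washer (gives up to 3 mm, 4 N per mm). Origin: centre of the drum's underside; this frame does not turn, the wheel's angle is not measured. Six 10 mm holes 60 degrees apart pass under the bush; each is centred there when in its detent. At the start the next detent is 0.25 to 0.8 rad away either way.
- pin: Steel pin, 71 mm long, 70 g. Origin: its tip (lower end); z towards the head. Shank 8 mm thick, 45 mm long, tip tapered to 4.4 mm over 2.5 mm; then shoulder and ribbed red head, 18 mm across, 45 to 71 mm from the tip. Starts upright in the white block. Its last 16 mm into bush and wheel are stiff (6 N) and it stays where pushed; home, the shoulder sits on the bush.
- pin_block: White plastic block, 44 x 90 mm, top at 38 mm, fixed to the counter. Origin: centre of its underside; z up. The pin stands in an upright 10 mm bore at y = +20 mm, 30 mm deep (the tip is 8 mm above the counter). A thin hex key lies on top, at y from -30 to +2 mm, up to 45 mm high.
- beaker: Empty glass beaker, 72 mm across, 92 mm high; loose. Origin: centre of its underside.
- brown_bottle: Brown reagent bottle with a black cap, 50 mm across, 92 mm high; loose. Origin: centre of its underside.
- dropper_bottle: Small amber dropper bottle with a black teat, 37 mm across, 101 mm high; loose. Origin: centre of its underside.

How it is judged:
On the way, in this order (a step that is already met when the one before it is completed fails the run):
1. the pin's tip is in the bore of the bush (horizontal distance between pin and bush_mouth below 0.003 m and angle between pin's own z axis and vertical below 0.15 rad and z of pin in the frame of bush_mouth below -0.006 m).
2. the pin has gone through a hole of the index plate (horizontal distance between pin and bush_mouth below 0.003 m and angle between pin's own z axis and vertical below 0.15 rad and z of pin in the frame of bush_mouth below -0.034 m).
At the end, for the whole second after the job is handed in: The pin stands in the bush through the index plate with its shoulder within 2 mm of the bush's rim (tip at least 43 mm below the mouth), upright within 0.1 rad, at rest and released (horizontal distance between pin and bush_mouth below 0.003 m and angle between pin's own z axis and vertical below 0.1 rad and z of pin in the frame of bush_mouth below -0.043 m and linear speed of pin below 0.01 m/s and contact force between the fingers and pin below 0.1 N); the robot touches nothing.
It fails at once if the pin is pressed against the wheel's index plate with more than 12 N (contact force between pin and index_wheel above 12 N).
It fails at once if the pin is rammed into the drum with more than 40 N (contact force between pin and filter_unit above 40 N).
It fails at once if the beaker is shifted by more than 20 mm or tipped (distance of beaker from where it was at the start of the episode above 0.02 m or angle between beaker's own z axis and vertical above 0.3 rad).
It fails at once if the brown bottle is shifted by more than 20 mm or tipped (distance of brown_bottle from where it was at the start of the episode above 0.02 m or angle between brown_bottle's own z axis and vertical above 0.3 rad).
It fails at once if the dropper bottle is shifted by more than 20 mm or tipped (distance of dropper_bottle from where it was at the start of the episode above 0.02 m or angle between dropper_bottle's own z axis and vertical above 0.3 rad).
It also fails if it takes over 72 s, if anything falls off the work surface, if the arm or the gripper's body presses on something with over 40 N, if the wrist force passes 120 N, or if a joint passes its speed limit or range.

ROBOT

A 6-joint arm with a two-finger parallel gripper is mounted at the origin on a cart in front of the work surface, level with it; the furniture and walls round the work are solid. World frame = base frame: x ahead of the robot, y to its left, z up, the work surface at z = 0. Lengths are in m, angles in rad, forces in N, time in s.
With the tool pointing down it reaches from about 0.25 to 0.775 m from the base axis. Payload 4 kg.
Tool frame: the origin (TCP) lies at the very end of the fingers, on their centre line; the grasp point (between the pads) lies 19 mm behind it; z points along the fingers, y is the line along which they close (so a half turn about z gives the same grasp; the last joint's range is limited). The gripper opens to 94 mm and grips with 3 to 60 N. Pads are 16 mm wide; open, the fingers measure 119 mm over their backs; the gripper's body (75 mm by 177 mm) begins 78 mm behind the grasp point.
Start: joints at [1.08, 0.087, 1.371, -0, 1.684, -0.103], TCP at [0.208, 0.509, 0.206] pointing down, gripper open.
Joint ranges: [-3.1, 3.1], [-0.76, 2.03], [0.27, 2.55], [-1.08, 4.22], [0.17, 2.65], [-2.57, 2.57]. Speed limits (rad/s): [2.79, 2.79, 3.14, 3.14, 3.14, 3.14].

INTERFACE

Orientations are given as [roll, pitch, yaw] about the fixed x, y, z axes, in that order (R = Rz(yaw) Ry(pitch) Rx(roll)).
In Python, from bench import robot gives the robot as it stands. The module is installed in compiled form; this text tells all that it offers.
- The arm moves only by the tool move_arm, never from a script. Its argument "deltas" is one flat list of numbers, 7 for each row, row after row: the turn, a rotation vector about the tool's x, y, z in rad, then the shift along the tool's x, y, z in cm, then the closure, from -1 (fully open) to 1 (shut). A call has 1 to 8 rows; each row is the pose to reach, as a shift and turn from the pose commanded when the call began, along the tool's axes at that moment; what a row does not reach only later rows make up. A row lasts 1/10 s, in which the tool goes at most 50 mm and 8.59 degrees, less where a joint would pass 70% of its speed; a pose out of reach is approached as far as the arm can. A call with a gripper value outside its range is refused whole. The fingers move at their own pace and stop on an object; the grip force is fixed at half the most. Time passes only in rows, so rows that repeat a pose let the fingers close. It gives the time, the measured TCP pose, the force, the opening and the grip force at its end, in the units of the state.
- robot.get_obs(): the state, without advancing time (a new reading comes with each control period).
- robot.snapshot(name): name is "scene" or "top" or "wrist"; returns a dict with "image" (384x512x3 uint8, red, green, blue), "depth" (384x512 float32, m along the optical axis (not along the pixel's ray), 0 where there is no reading), "fov_y" (degrees; the focal length in pixels is half the picture's height over the tangent of half this angle, whatever the lens; pixels are square), "cx", "cy" (the principal point, pixels), "D" ([k1, k2, p1, p2, k3] as OpenCV has them; the pictures are not rectified), "origin" and "orientation" of the camera in the world; the wrist camera has in their place "T_tool_cam" (4x4, takes a point from camera to tool coordinates, whose origin is the TCP and whose axes are the flange's). Camera axes: x right, y up, looking along -z (the intrinsics and any distortion apply to the point x, -y, -z); pixel columns grow to the right and rows downward; lengths in m; the calibration is good to about 2 mm. A picture is of the moment at which its call begins: read the wrist's pose just before it.
- robot.close_job(): hands the job in; it is judged then, once.
The state is a dict: "time": time; "joint_positions": joint angles; "qvel": joint speeds; "joint_torque": joint torques, N m; "tool_pos": TCP position; "ee_rot": TCP orientation; "wrist_force": force on the tool from outside, world axes, zero at the start; "wrist_torque": the same for the moment, N m; "width": finger opening in m; "finger_force": force on a finger pad.
Only numpy, scipy, OpenCV 4.12 (cv2) and the standard library are available. Lean on these libraries where they do the work, as an engineer would, in place of code of your own. Each camera call takes 0.05 s, during which the arm holds its last target. There are 200 camera calls.

## Working session

There is one attempt and no reset: what is moved stays moved. The work goes in short steps, Python scripts to look and compute and a tool call to move; the robot and the scene stay as the last step left them, time stands still between calls to the robot, and variables do not carry over. Pictures are saved under pics/ and viewed, at most 10 in all, crops included, and the job is handed in when it is done.

Besides the shell and the picture viewer there is one more tool, called after "Call:" as name(argument=value, ...) on one line, values as JSON. move_arm: Moves the arm, as the interface text tells. Its arguments: {"type":"object","properties":{"deltas":{"type":"array","items":{"type":"number"}}},"required":["deltas"]}

```bash
mkdir -p pics; cat > h.py <<'E'
import numpy as np, cv2
from scipy.spatial.transform import Rotation as R
from bench import robot
def Rm(o):
    o=np.array(o,float)
    if o.shape==(3,3): return o
    return R.from_euler('xyz',o).as_matrix() if o.size==3 else R.from_quat(o).as_matrix()
def snap(n,fn=None):
    o=robot.get_obs(); s=robot.snapshot(n)
    if n=="wrist":
        T=np.eye(4);T[:3,:3]=Rm(o["ee_rot"]);T[:3,3]=o["tool_pos"];T=T@np.array(s["T_tool_cam"])
        s["Rw"],s["ow"]=T[:3,:3],T[:3,3]
    else: s["Rw"],s["ow"]=Rm(s["orientation"]),np.array(s["origin"])
    f=192/np.tan(np.radians(s["fov_y"])/2); s["K"]=np.array([[f,0,s["cx"]],[0,f,s["cy"]],[0,0,1.]])
    if fn: cv2.imwrite("pics/"+fn,s["image"][:,:,::-1])
    return s
def rays(s,uv):
    p=cv2.undistortPoints(np.array(uv,float).reshape(-1,1,2),s["K"],np.array(s["D"],float)).reshape(-1,2)
    return np.c_[p[:,0],-p[:,1],-np.ones(len(p))]@s["Rw"].T
def onz(s,uv,z):
    d=rays(s,uv); return s["ow"]+d*((z-s["ow"][2])/d[:,2])[:,None]
def dep(s,uv):
    uv=np.array(uv,int).reshape(-1,2); return s["ow"]+rays(s,uv)*s["depth"][uv[:,1],uv[:,0]][:,None]
E
python3 - <<'E'
from h import *
a=snap("scene","s.png");b=snap("top","t.png")
o=robot.get_obs()
print(o)
for s in(a,b):print(s["fov_y"],s["ow"],s["orientation"],s["D"],s["cx"],s["cy"])
E
```

```text
{'time': 0.1, 'joint_positions': array([ 1.07987250e+00,  8.78920570e-02,  1.37209746e+00,  2.36190367e-05,
        1.68361940e+00, -1.03101131e-01]), 'qvel': array([ 0.00075753, -0.00146509, -0.00341656,  0.00042682, -0.00134907,
        0.00102384]), 'joint_torque': array([ 2.31843464e-03, -3.41250193e+01, -3.03302729e+01,  7.20726396e-02,
        3.03134252e-02, -1.10941357e-04]), 'tool_pos': array([0.20775558, 0.50871157, 0.20441812]), 'ee_rot': array([-3.13958951e+00, -2.30860559e-04,  2.75377236e+00]), 'wrist_force': array([ 0.48947384,  0.35472955, -0.07729068]), 'wrist_torque': array([ 0.10454414, -0.01280744,  0.01159211]), 'finger_force': 0.0, 'width': 0.09418177993496377}
48.82612978090434 [ 0.18176617 -0.59480752  0.65047024] [ 0.87765396 -0.00417911 -0.5301906 ] [-0.1040582  0.         0.         0.         0.       ] 257.59705519018894 190.64645395390528
46.411556490026214 [ 0.29075192 -0.01116333  1.26704283] [ 0.18529548  0.02253422 -1.60011177] [0.02281323 0.         0.         0.         0.        ] 258.4108649027564 184.23628882561502
```

View pics/s.png

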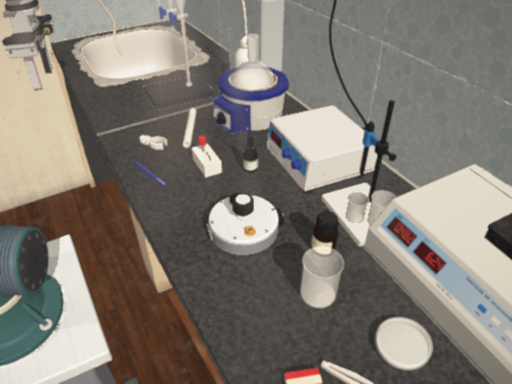

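View pics/t.png

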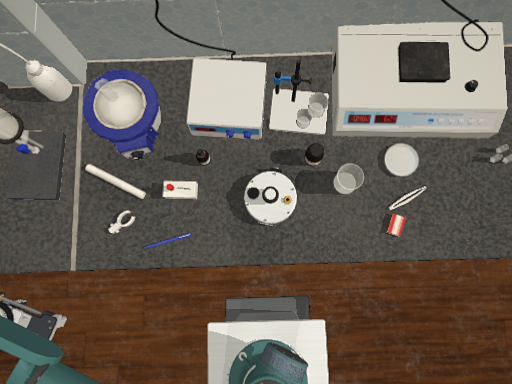

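The top view shows the drum at (271,197), with the bush at (288,200), the dust cap at (253,193) and the knob at (270,195). The red pin head is at (170,187), the dropper bottle at (203,157), the brown bottle at (314,153) and the beaker at (348,178).

```bash
python3 - <<'E'
from h import *
s=snap("top");im=s["image"];hsv=cv2.cvtColor(im,cv2.COLOR_RGB2HSV)
def blob(m,box,):
    x0,y0,x1,y1=box;mm=np.zeros(m.shape,np.uint8);mm[y0:y1,x0:x1]=m[y0:y1,x0:x1]*255
    c=max(cv2.findContours(mm,0,2)[0],key=cv2.contourArea);M=cv2.moments(c);return [M['m10']/M['m00'],M['m01']/M['m00']],cv2.minEnclosingCircle(c),cv2.contourArea(c)
h,S,v=cv2.split(hsv)
red=((h<8)|(h>172))&(S>130)&(v>80)
br=(h>10)&(h<30)&(S>110)&(v>90)
dk=v<50
for n,m,b,z in[("pin",red,(155,175,185,200),.079),("bush",br,(278,190,300,212),.054),("knob",dk,(262,186,280,205),.091),("cap",dk,(243,184,262,203),.057),("drum",(v>110)&(S<60),(240,165,302,225),.044),("block",(v>110)&(S<60),(158,175,203,204),.038)]:
    c,e,a=blob(m,b);print(n,np.round(c,1),np.round(e[1],1),a,onz(s,[c],z).round(4),dep(s,[np.round(c)]).round(3))
for n,c,z in[("beaker",(348,178),.05),("brown",(314,153),.09),("drop",(203,157),.1)]:print(n,onz(s,[c],z).round(3))
a=snap("scene")
print(onz(a,[(202,141)],.079),onz(a,[(249,231)],.054),onz(a,[(242,197)],.091))
E
```

```text
pin [169.7 186.7] 3.4 24.5 [[0.5154 0.2493 0.079 ]] [[0.514 0.247 0.084]]
bush [287.2 199.6] 4.1 43.0 [[ 0.4735 -0.068   0.054 ]] [[ 0.474 -0.068  0.043]]
knob [269.9 194.4] 7.9 169.0 [[ 0.4833 -0.0207  0.091 ]] [[ 0.484 -0.021  0.092]]
cap [252.8 192.6] 5.5 77.5 [[0.4955 0.0254 0.057 ]] [[0.494 0.025 0.061]]
drum [270.2 197.1] 27.2 2126.0 [[ 0.4836 -0.0219  0.044 ]] [[ 0.476 -0.021  0.091]]
block [179.8 189.4] 18.8 581.5 [[0.5145 0.2299 0.038 ]] [[0.516 0.23  0.034]]
beaker [[ 0.529 -0.238  0.05 ]]
brown [[ 0.593 -0.144  0.09 ]]
drop [[0.59  0.155 0.1  ]]
[[0.509984   0.23186755 0.079     ]] [[ 0.46905121 -0.0759553   0.054     ]] [[ 0.48673732 -0.01645102  0.091     ]]
```

```bash
cat >> h.py <<'E'
def go(p,yaw=None):
    "tool deltas from measured pose to world p, yaw (tool down)"
    o=robot.get_obs();Rt=Rm(o["ee_rot"]);d=Rt.T@(np.array(p)-o["tool_pos"])*100
    r=np.zeros(3) if yaw is None else R.from_matrix(Rt.T@R.from_euler('xyz',[np.pi,0,yaw]).as_matrix()).as_rotvec()
    print("go",p,yaw,"rot",r.round(3),"cm",d.round(2))
def mblob(m,z,s,near,rad=60):
    cs=[c for c in cv2.findContours(m.astype(np.uint8)*255,0,2)[0] if cv2.contourArea(c)>15]
    out=[]
    for c in cs:
        M=cv2.moments(c);p=[M['m10']/M['m00'],M['m01']/M['m00']];w=onz(s,[p],z)[0]
        if np.hypot(*(w[:2]-near))<rad/1000: out.append((cv2.contourArea(c),np.round(p,1),w.round(4),np.round(cv2.minEnclosingCircle(c)[1],1)))
    for x in sorted(out,key=lambda x:-x[0])[:3]:print(*x)
E
python3 -c "
from h import *
go([.4835,-.021,.2],1.37)"
```

```text
go [0.4835, -0.021, 0.2] 1.37 rot [-1.000e-03  1.000e-03  1.384e+00] cm [-45.56 -38.63   0.52]
```

Call:
move_arm(deltas=[0, 0, 1.38, -45.5, -38.7, 0, -1, 0, 0, 1.38, -45.5, -38.7, 0, -1, 0, 0, 1.38, -45.5, -38.7, 0, -1, 0, 0, 1.38, -45.5, -38.7, 0, -1, 0, 0, 1.38, -45.5, -38.7, 0, -1, 0, 0, 1.38, -45.5, -38.7, 0, -1, 0, 0, 1.38, -45.5, -38.7, 0, -1, 0, 0, 1.38, -45.5, -38.7, 0, -1])

```text
time: 1.0
tool_pos: [0.3924, 0.1522, 0.2056]
ee_rot: [3.141, -0.0, 1.548]
wrist_force: [0.7, 0.3, 0.5]
width: 0.0942
finger_force: 0.0
```

```bash
python3 -c "
from h import *
go([.4835,-.021,.2],1.37)"
```

```text
go [0.4835, -0.021, 0.2] 1.37 rot [ 0.001 -0.     0.178] cm [-17.1    9.5    0.55]
```

Call:
move_arm(deltas=[0, 0, 0.178, -17.1, 9.5, 0, -1, 0, 0, 0.178, -17.1, 9.5, 0, -1, 0, 0, 0.178, -17.1, 9.5, 0, -1, 0, 0, 0.178, -17.1, 9.5, 0, -1, 0, 0, 0.178, -17.1, 9.5, 0, -1, 0, 0, 0.178, -17.1, 9.5, 0, -1])

```text
time: 1.6
tool_pos: [0.484, -0.0191, 0.2049]
ee_rot: [-3.14, -0.001, 1.374]
wrist_force: [-1.4, 0.2, 0.4]
width: 0.0941
finger_force: 0.0
```

```bash
python3 -c "
from h import *
o=robot.get_obs();print(o['tool_pos'],o['ee_rot'])
s=snap('wrist','w1.png');print(s['ow'],s['fov_y'])
h,S,v=cv2.split(cv2.cvtColor(s['image'],cv2.COLOR_RGB2HSV))
print('bush');mblob((h>10)&(h<30)&(S>110)&(v>90),.054,s,[.474,-.068])
print('knob');mblob(v<50,.091,s,[.4835,-.021])
"
```

```text
[ 0.48395722 -0.0191226   0.20485181] [-3.13981118e+00 -6.30365221e-04  1.37353907e+00]
[0.49799901 0.04353056 0.38472393] 61.35485371559266
bush
294.5 [253.7 223.7] [ 0.476  -0.0676  0.054 ] 10.2
knob
1516.5 [255.  187.9] [ 0.4864 -0.021   0.091 ] 23.2
680.5 [256.2 136.2] [0.4968 0.0254 0.091 ] 15.5
```

View pics/w1.png

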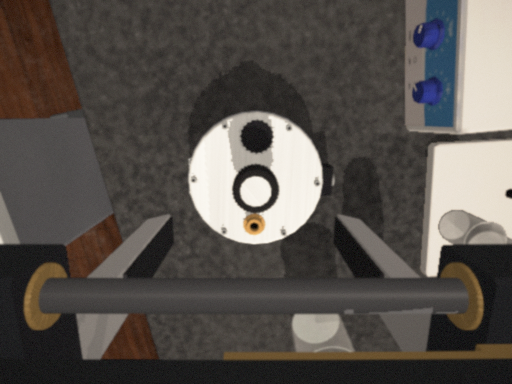

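The wrist view shows the knob at (255,188) and the bush at (254,224), with clear space on both sides for the fingers. That puts the knob at about (0.485,-0.021) and the bush at (0.475,-0.068). They are 48 mm apart, as the task says they should be.

Call:
move_arm(deltas=[0, 0, 0, -0.2, 0.1, 5, -1, 0, 0, 0, -0.2, 0.1, 10, -1, 0, 0, 0, -0.2, 0.1, 14, -1, 0, 0, 0, -0.2, 0.1, 14, -1, 0, 0, 0, -0.2, 0.1, 14, 1, 0, 0, 0, -0.2, 0.1, 14, 1, 0, 0, 0, -0.2, 0.1, 14, 1, 0, 0, 0, -0.2, 0.1, 14, 1])

```text
time: 2.45
tool_pos: [0.4863, -0.0208, 0.0678]
ee_rot: [3.137, -0.0, 1.376]
wrist_force: [-0.3, 0.3, 0.6]
width: 0.0654
finger_force: 0.0
```

Call:
move_arm(deltas=[0, 0, 0, 0, 0, 0, 1, 0, 0, 0, 0, 0, 0, 1, 0, 0, 0, 0, 0, 0, 1, 0, 0, 0, 0, 0, 0, 1])

```text
time: 2.85
tool_pos: [0.4851, -0.0208, 0.0657]
ee_rot: [3.141, -0.0, 1.376]
wrist_force: [-0.5, -0.2, 1.4]
width: 0.0434
finger_force: 30.0
```

```bash
cat > st.py <<'E'
from h import *
o=robot.get_obs();print(o['time'],o['tool_pos'].round(4),o['ee_rot'].round(3),'F',o['wrist_force'].round(1),'T',o['wrist_torque'].round(3),'w',round(o['width'],4),o['finger_force'],'q6',o['joint_positions'][5].round(3),'tau6',o['joint_torque'][5].round(4))
E
python3 st.py
```

```text
2.85 [ 0.4851 -0.0208  0.0657] [ 3.141 -0.     1.376] F [-0.5 -0.2  1.4] T [-0.151 -0.025  0.014] w 0.0434 29.998400509357452 q6 0.035 tau6 -0.0005
```

Call:
move_arm(deltas=[0, 0, 0.08, 0, 0, 0, 1, 0, 0, 0.16, 0, 0, 0, 1, 0, 0, 0.16, 0, 0, 0, 1])

```text
time: 3.15
tool_pos: [0.4853, -0.0209, 0.0658]
ee_rot: [3.14, -0.0, 1.216]
wrist_force: [2.4, 0.3, 0.4]
width: 0.0434
finger_force: 30.0
```

```bash
python3 st.py
```

```text
3.15 [ 0.4853 -0.0209  0.0658] [ 3.14  -0.     1.216] F [2.4 0.3 0.4] T [-0.133 -0.197 -0.074] w 0.0434 29.999508261680603 q6 0.195 tau6 0.3375
```

Call:
move_arm(deltas=[0, 0, 0.07, 0, 0, 0, 1, 0, 0, 0.07, 0, 0, 0, 1])

```text
time: 3.35
tool_pos: [0.4854, -0.0209, 0.0658]
ee_rot: [3.14, -0.0, 1.147]
wrist_force: [2.2, -1.5, 0.9]
width: 0.0436
finger_force: 30.0
```

```bash
python3 st.py
```

```text
3.35 [ 0.4854 -0.0209  0.0658] [ 3.14  -0.     1.147] F [ 2.2 -1.5  0.9] T [-0.166 -0.301 -0.013] w 0.0436 30.000094771385193 q6 0.264 tau6 0.2749
```

Call:
move_arm(deltas=[0, 0, 0.07, 0, 0, 0, 1, 0, 0, 0.07, 0, 0, 0, 1])

```text
time: 3.55
tool_pos: [0.4855, -0.021, 0.0658]
ee_rot: [3.14, -0.0, 1.078]
wrist_force: [2.5, -0.1, 0.7]
width: 0.0438
finger_force: 30.0
```

```bash
python3 st.py
```

```text
3.55 [ 0.4855 -0.021   0.0658] [ 3.14  -0.     1.078] F [ 2.5 -0.1  0.7] T [-0.275 -0.413 -0.009] w 0.0438 30.000869929790497 q6 0.333 tau6 0.2736
```

Call:
move_arm(deltas=[0, 0, 0.07, 0, 0, 0, 1, 0, 0, 0.07, 0, 0, 0, 1])

```text
time: 3.75
tool_pos: [0.4855, -0.021, 0.0658]
ee_rot: [3.14, -0.001, 1.008]
wrist_force: [2.7, -1.7, 1.1]
width: 0.0436
finger_force: 30.0
```

```bash
python3 st.py
```

```text
3.75 [ 0.4855 -0.021   0.0658] [ 3.140e+00 -1.000e-03  1.008e+00] F [ 2.7 -1.7  1.1] T [-0.383 -0.552 -0.027] w 0.0436 30.00177651643753 q6 0.403 tau6 0.2735
```

Call:
move_arm(deltas=[0, 0, 0.07, 0, 0, 0, 1, 0, 0, 0.07, 0, 0, 0, 1])

```text
time: 3.95
tool_pos: [0.4856, -0.0211, 0.0658]
ee_rot: [3.139, -0.001, 0.939]
wrist_force: [3.1, -1.7, -0.6]
width: 0.0433
finger_force: 30.0
```

```bash
python3 st.py
```

```text
3.95 [ 0.4856 -0.0211  0.0658] [ 3.139e+00 -1.000e-03  9.390e-01] F [ 3.1 -1.7 -0.6] T [-0.477 -0.778 -0.006] w 0.0433 30.003067553043365 q6 0.472 tau6 0.274
```

Call:
move_arm(deltas=[0, 0, 0.07, 0, 0, 0, 1, 0, 0, 0.07, 0, 0, 0, 1])

```text
time: 4.15
tool_pos: [0.4857, -0.0211, 0.0658]
ee_rot: [3.139, -0.001, 0.869]
wrist_force: [5.4, -2.1, -0.8]
width: 0.0436
finger_force: 30.0
```

```bash
python3 st.py
```

```text
4.15 [ 0.4857 -0.0211  0.0658] [ 3.139e+00 -1.000e-03  8.690e-01] F [ 5.4 -2.1 -0.8] T [-0.529 -0.902 -0.003] w 0.0436 30.00461608171463 q6 0.542 tau6 0.2747
```

Call:
move_arm(deltas=[0, 0, 0.07, 0, 0, 0, 1, 0, 0, 0.07, 0, 0, 0, 1])

```text
time: 4.35
tool_pos: [0.4856, -0.0214, 0.0658]
ee_rot: [3.139, -0.0, 0.799]
wrist_force: [4.1, -2.5, -0.5]
width: 0.0438
finger_force: 30.0
```

```bash
python3 st.py
```

```text
4.35 [ 0.4856 -0.0214  0.0658] [ 3.139 -0.     0.799] F [ 4.1 -2.5 -0.5] T [-0.697 -0.872  0.062] w 0.0438 30.003425180912018 q6 0.612 tau6 0.2648
```

Call:
move_arm(deltas=[0, 0, 0.05, 0, 0, 0, 1, 0, 0, 0.05, 0, 0, 0, 1])

```text
time: 4.55
tool_pos: [0.4856, -0.0215, 0.0658]
ee_rot: [3.139, -0.001, 0.749]
wrist_force: [4.9, -3.7, -0.4]
width: 0.0436
finger_force: 30.0
```

```bash
python3 st.py
```

```text
4.55 [ 0.4856 -0.0215  0.0658] [ 3.139e+00 -1.000e-03  7.490e-01] F [ 4.9 -3.7 -0.4] T [-0.703 -0.933 -0.142] w 0.0436 29.999027252197266 q6 0.662 tau6 -0.0251
```

Call:
move_arm(deltas=[0, 0, 0.05, 0, 0, 0, 1, 0, 0, 0.05, 0, 0, 0, 1])

```text
time: 4.75
tool_pos: [0.4859, -0.0214, 0.0658]
ee_rot: [3.139, -0.002, 0.698]
wrist_force: [4.9, -2.4, -1.4]
width: 0.0431
finger_force: 30.0
```

```bash
python3 st.py
```

```text
4.75 [ 0.4859 -0.0214  0.0658] [ 3.139e+00 -2.000e-03  6.980e-01] F [ 4.9 -2.4 -1.4] T [-0.587 -1.032 -0.331] w 0.0431 29.998198449611664 q6 0.713 tau6 -0.2255
```

Call:
move_arm(deltas=[0, 0, 0.05, 0, 0, 0, 1, 0, 0, 0.05, 0, 0, 0, 1])

```text
time: 4.95
tool_pos: [0.4858, -0.0214, 0.0658]
ee_rot: [3.139, -0.001, 0.649]
wrist_force: [5.4, -2.5, -0.7]
width: 0.0436
finger_force: 30.0
```

```bash
python3 st.py
```

```text
4.95 [ 0.4858 -0.0214  0.0658] [ 3.139e+00 -1.000e-03  6.490e-01] F [ 5.4 -2.5 -0.7] T [-0.734 -1.035  0.016] w 0.0436 30.005786418914795 q6 0.762 tau6 0.1666
```

Call:
move_arm(deltas=[0, 0, 0.05, 0, 0, 0, 1, 0, 0, 0.05, 0, 0, 0, 1])

```text
time: 5.15
tool_pos: [0.4856, -0.0218, 0.0658]
ee_rot: [3.139, -0.0, 0.6]
wrist_force: [5.2, -4.8, -0.8]
width: 0.0435
finger_force: 30.0
```

```bash
python3 st.py
```

```text
5.15 [ 0.4856 -0.0218  0.0658] [ 3.139 -0.     0.6  ] F [ 5.2 -4.8 -0.8] T [-0.771 -0.873  0.156] w 0.0435 30.000902116298676 q6 0.811 tau6 0.2522
```

Call:
move_arm(deltas=[0, 0, -0.048, 0, 0, 0, 1, 0, 0, -0.048, 0, 0, 0, 1, 0, 0, -0.048, 0, 0, 0, 1])

```text
time: 5.45
tool_pos: [0.4858, -0.0214, 0.0658]
ee_rot: [3.139, -0.001, 0.648]
wrist_force: [5.5, -3.0, -1.4]
width: 0.0433
finger_force: 30.0
```

```bash
python3 st.py
```

```text
5.45 [ 0.4858 -0.0214  0.0658] [ 3.139e+00 -1.000e-03  6.480e-01] F [ 5.5 -3.  -1.4] T [-0.708 -1.008  0.029] w 0.0433 30.00568002462387 q6 0.763 tau6 0.039
```

Call:
move_arm(deltas=[0, 0, 0, 0, 0, 0, -1, 0, 0, 0, 0, 0, 0, -1, 0, 0, 0, 0, 0, 0, -1, 0, 0, 0, 0, 0, 0, -1, 0, 0, 0, 0, 0, -3, -1, 0, 0, 0, 0, 0, -8, -1, 0, 0, 0, 0, 0, -13, -1, 0, 0, 0, 0, 0, -13, -1])

```text
time: 6.25
tool_pos: [0.4884, -0.021, 0.2039]
ee_rot: [3.131, -0.011, 0.645]
wrist_force: [-0.5, -0.3, 1.8]
width: 0.0941
finger_force: 0.0
```

Call:
move_arm(deltas=[0, 0, -0.87, 18.7, -19.8, 0, -1, 0, 0, -0.87, 18.7, -19.8, 0, -1, 0, 0, -0.87, 18.7, -19.8, 0, -1, 0, 0, -0.87, 18.7, -19.8, 0, -1, 0, 0, -0.87, 18.7, -19.8, 0, -1, 0, 0, -0.87, 18.7, -19.8, 0, -1, 0, 0, -0.87, 18.7, -19.8, 0, -1, 0, 0, -0.87, 18.7, -19.8, 0, -1])

```text
time: 7.05
tool_pos: [0.5148, 0.2497, 0.1944]
ee_rot: [-3.14, 0.002, 1.513]
wrist_force: [0.3, 0.2, -0.2]
width: 0.0938
finger_force: 0.0
```

```bash
python3 st.py; python3 -c "
from h import *
s=snap('wrist','w2.png')
h,S,v=cv2.split(cv2.cvtColor(s['image'],cv2.COLOR_RGB2HSV))
print('pin');mblob(((h<8)|(h>172))&(S>130)&(v>80),.079,s,[.515,.249])
print('block');mblob((v>130)&(S<60),.038,s,[.514,.23])
go([.515,.249,.055],1.52)
"
```

```text
7.05 [0.5148 0.2497 0.1944] [-3.140e+00  2.000e-03  1.513e+00] F [ 0.3  0.2 -0.2] T [-0.044  0.053 -0.02 ] w 0.0938 0.0 q6 0.41 tau6 -0.0242
pin
243.0 [255.4 185.5] [0.5178 0.2496 0.079 ] 10.3
block
3611.0 [255.6 193.3] [0.5173 0.2322 0.038 ] 46.8
go [0.515, 0.249, 0.055] 1.52 rot [-0.001  0.001 -0.008] cm [ 0.02  0.02 13.97]
```

View pics/w2.png

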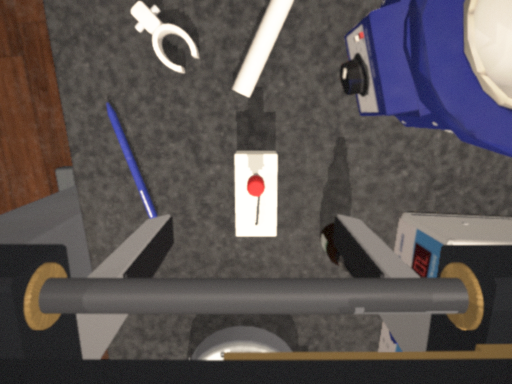

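The wrist view shows the pin head at (255,186) on the block, with the key below it in the image and the fingers' closing line clear. The pin is at about (0.5165,0.2495).

Call:
move_arm(deltas=[0, 0, 0, 0, 0.17, 5, -1, 0, 0, 0, 0, 0.17, 10, -1, 0, 0, 0, 0, 0.17, 13.9, -1, 0, 0, 0, 0, 0.17, 13.9, -1, 0, 0, 0, 0, 0.17, 13.9, 1, 0, 0, 0, 0, 0.17, 13.9, 1, 0, 0, 0, 0, 0.17, 13.9, 1, 0, 0, 0, 0, 0.17, 13.9, 1])

```text
time: 7.9
tool_pos: [0.5187, 0.2503, 0.0591]
ee_rot: [3.137, -0.002, 1.514]
wrist_force: [-1.1, -0.2, 0.4]
width: 0.0652
finger_force: 0.0
```

Call:
move_arm(deltas=[0, 0, 0, 0, 0, 0, 1, 0, 0, 0, 0, 0, 0, 1, 0, 0, 0, 0, 0, 0, 1, 0, 0, 0, 0, 0, 0, 1, 0, 0, 0, 0, 0, 0, 1, 0, 0, 0, 0, 0, 0, 1])

```text
time: 8.5
tool_pos: [0.5171, 0.2498, 0.0564]
ee_rot: [-3.141, 0.0, 1.514]
wrist_force: [0.3, -1.0, 0.0]
width: 0.0176
finger_force: 22.5
```

```bash
python3 st.py
```

```text
8.5 [0.5171 0.2498 0.0564] [-3.141  0.     1.514] F [ 0.3 -1.   0. ] T [-0.036  0.047 -0.039] w 0.0176 22.460153996944427 q6 0.408 tau6 0.0005
```

Call:
move_arm(deltas=[0, 0, 0, 0, 0, 0, 1, 0, 0, 0, 0, 0, -2, 1, 0, 0, 0, 0, 0, -5, 1, 0, 0, 0, 0, 0, -9, 1, 0, 0, 0, 0, 0, -13, 1, 0, 0, 0, 0, 0, -13, 1])

```text
time: 9.1
tool_pos: [0.5204, 0.251, 0.1942]
ee_rot: [3.129, -0.005, 1.514]
wrist_force: [0.6, -0.0, 0.0]
width: 0.0175
finger_force: 30.0
```

Call:
move_arm(deltas=[0, 0, 0.144, -32, -2.3, 0, 1, 0, 0, 0.144, -32, -2.3, 0, 1, 0, 0, 0.144, -32, -2.3, 0, 1, 0, 0, 0.144, -32, -2.3, 0, 1, 0, 0, 0.144, -32, -2.3, 0, 1, 0, 0, 0.144, -32, -2.3, 0, 1, 0, 0, 0.144, -32, -2.3, 0, 1, 0, 0, 0.144, -32, -2.3, 0, 1])

```text
time: 9.9
tool_pos: [0.475, -0.0709, 0.1854]
ee_rot: [-3.14, 0.001, 1.365]
wrist_force: [1.0, 0.1, -1.7]
width: 0.0171
finger_force: 30.0
```

Call:
move_arm(deltas=[0, 0, 0, 0, 0, 0, 1, 0, 0, 0, 0, 0, 3, 1, 0, 0, 0, 0, 0, 6, 1, 0, 0, 0, 0, 0, 6, 1, 0, 0, 0, 0, 0, 6, 1])

```text
time: 10.4
tool_pos: [0.4758, -0.067, 0.1263]
ee_rot: [-3.14, -0.001, 1.372]
wrist_force: [0.6, 0.8, 0.2]
width: 0.0173
finger_force: 30.0
```

```bash
python3 st.py; python3 -c "
from h import *
s=snap('wrist','w3.png')
a=snap('scene');i=a['image'][:,:,::-1][170:260,195:295];i=cv2.resize(i,None,fx=6,fy=6,interpolation=2)
w=cv2.resize(s['image'][:,:,::-1][140:300,176:336],None,fx=3,fy=3,interpolation=2)
cv2.imwrite('pics/c3.png',i);cv2.imwrite('pics/w3c.png',w)
h,S,v=cv2.split(cv2.cvtColor(s['image'],cv2.COLOR_RGB2HSV))
mblob((h>10)&(h<30)&(S>110)&(v>90),.054,s,[.474,-.068])
go([.4753,-.068,.114],1.37)
"
```

```text
10.4 [ 0.4758 -0.067   0.1263] [-3.140e+00 -1.000e-03  1.372e+00] F [0.6 0.8 0.2] T [-0.13   0.09  -0.038] w 0.0173 29.99983102083206 q6 -0.059 tau6 0.0008
391.5 [251.7 196.8] [ 0.476  -0.0665  0.054 ] 13.9
go [0.4753, -0.068, 0.114] 1.37 rot [ 0.003 -0.     0.001] cm [-0.05 -0.18  1.42]
```

View pics/w3c.png

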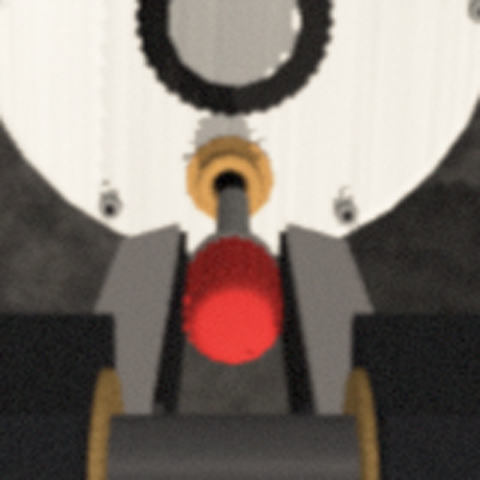

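View pics/c3.png

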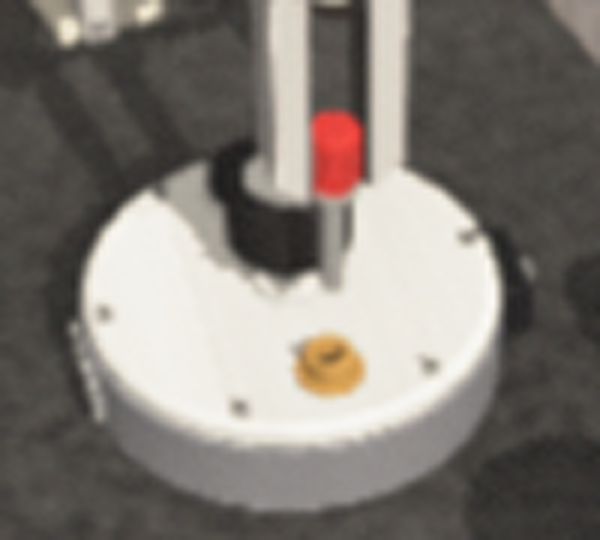

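The wrist crop shows the pin shank, at column 233, pointing into the bush bore at (231,180). In the scene crop the tip at (333,288) is above the bush mouth at (330,356). I'll check both numerically.

```bash
python3 - <<'E'
from h import *
s=snap('wrist');a=snap('scene')
q=lambda u,v:(176+(u+.5)/3-.5,140+(v+.5)/3-.5)
g=lambda u,v:(195+(u+.5)/6-.5,170+(v+.5)/6-.5)
print('wrist bush',onz(s,[q(229.5,179)],.054).round(4),'head top',onz(s,[q(233,327)],.149).round(4))
print('scene bush',onz(a,[g(331,354)],.054).round(4),'tip',onz(a,[g(333,288)],.0779).round(4), 'headtop',onz(a,[g(336,121)],.149).round(4))
print(robot.get_obs()['tool_pos'])
E
```

```text
wrist bush [[ 0.4774 -0.07    0.054 ]] head top [[ 0.4776 -0.0721  0.149 ]]
scene bush [[ 0.4737 -0.0708  0.054 ]] tip [[ 0.4777 -0.0655  0.0779]] headtop [[ 0.4789 -0.0662  0.149 ]]
[ 0.47722531 -0.0682084   0.12847035]
```

Call:
move_arm(deltas=[0, 0, 0, 0, 0, 1, 1, 0, 0, 0, 0, 0, 1.8, 1, 0, 0, 0, 0, 0, 1.8, 1, 0, 0, 0, 0, 0, 1.8, 1, 0, 0, 0, 0, 0, 1.8, 1, 0, 0, 0, 0, 0, 1.8, 1])

```text
time: 11.2
tool_pos: [0.4762, -0.0685, 0.1088]
ee_rot: [3.141, -0.0, 1.37]
wrist_force: [0.1, 0.9, -0.7]
width: 0.0174
finger_force: 30.0
```

```bash
python3 - <<'E'
from h import *
I=[]
for k in range(6):
    a=snap('scene');I.append(a['image'].astype(float));print(robot.get_obs()['tool_pos'].round(4))
W=[snap('wrist')['image'].astype(float) for k in range(3)]
i=np.mean(I,0).astype(np.uint8)[:,:,::-1][185:245,225:275];i=cv2.resize(i,None,fx=9,fy=9,interpolation=2)
w=np.mean(W,0).astype(np.uint8)[:,:,::-1][140:290,206:296];w=cv2.resize(w,None,fx=3.6,fy=3.6,interpolation=2)
c=np.zeros((540,450+324,3),np.uint8);c[:,:450]=i;c[:,450:]=w
cv2.imwrite('pics/c4.png',c)
E
```

```text
[ 0.4762 -0.0685  0.1088]
[ 0.4762 -0.0684  0.1088]
[ 0.4761 -0.0684  0.1087]
[ 0.4761 -0.0684  0.1087]
[ 0.4761 -0.0684  0.1086]
[ 0.4761 -0.0684  0.1086]
```

View pics/c4.png

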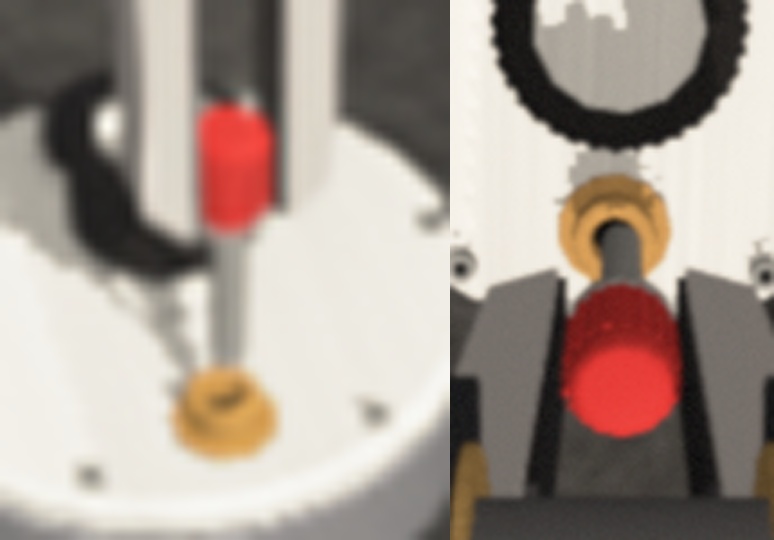

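Left (scene): the tip at about (226,365) is just above and slightly behind the bush mouth at (226,396). Right (wrist): the bush ring is centred at (614,229), the shank at column 621 and the head top at (622,391).

```bash
python3 - <<'E'
from h import *
s=snap('wrist');a=snap('scene')
q=lambda u,v:(206+(u-450+.5)/3.6-.5,140+(v+.5)/3.6-.5)
g=lambda u,v:(225+(u+.5)/9-.5,185+(v+.5)/9-.5)
t=robot.get_obs()['tool_pos'];z=t[2]
print(t,'wrist bush',onz(s,[q(614,229)],.054).round(4),'head top',onz(s,[q(622,391)],z+.0226).round(4))
for v in(392,396,400):print('scene bush',onz(a,[g(226,v)],.054).round(4))
print('tip',onz(a,[g(226,365)],z-.0484).round(4),'headtop',onz(a,[g(235,117)],z+.0226).round(4))
# scene head outline / pin pixel check: expected pixel rows of points on TCP axis
for p in([*t[:2],z-.0484],[*t[:2],z-.0034],[*t[:2],z+.0226],[.4753,-.068,.054]):
    c=a['Rw'].T@(np.array(p)-a['ow']);uv=cv2.projectPoints(np.array([[c[0],-c[1],-c[2]]]),np.zeros(3),np.zeros(3),a['K'],np.array(a['D']))[0].ravel();print(p,((uv[0]+.5-225)*9,(uv[1]+.5-185)*9))
E
```

```text
[ 0.47596677 -0.06835298  0.10849141] wrist bush [[ 0.4758 -0.0683  0.054 ]] head top [[ 0.4767 -0.0717  0.1311]]
scene bush [[ 0.4742 -0.0696  0.054 ]]
scene bush [[ 0.4736 -0.0707  0.054 ]]
scene bush [[ 0.473  -0.0717  0.054 ]]
tip [[ 0.4754 -0.0676  0.0601]] headtop [[ 0.4782 -0.0675  0.1311]]
[np.float64(0.4759667708724363), np.float64(-0.06835297536584228), np.float64(0.06009140972803104)] (np.float64(230.54615420891633), np.float64(366.7036808406393))
[np.float64(0.4759667708724363), np.float64(-0.06835297536584228), np.float64(0.10509140972803103)] (np.float64(229.0084463912701), np.float64(215.68324582746084))
[np.float64(0.4759667708724363), np.float64(-0.06835297536584228), np.float64(0.13109140972803104)] (np.float64(228.0798525090992), np.float64(123.36486279963174))
[0.4753, -0.068, 0.054] (np.float64(227.3523544647827), np.float64(386.42973159303574))
```

```bash
python3 - <<'E'
from h import *
s=snap('wrist')
q=lambda u,v:(206+(u-450+.5)/3.6-.5,140+(v+.5)/3.6-.5)
t=robot.get_obs()['tool_pos'];z=t[2]
for v in (222,228,234):print('tip far edge?',onz(s,[q(617,v)],z-.0484).round(4))
w=s['image'][:,:,::-1][180:230,228:278];cv2.imwrite('pics/c5.png',cv2.resize(w,None,fx=11,fy=11,interpolation=cv2.INTER_CUBIC))
E
```

```text
tip far edge? [[ 0.4771 -0.0653  0.0601]]
tip far edge? [[ 0.4768 -0.0666  0.0601]]
tip far edge? [[ 0.4765 -0.0678  0.0601]]
```

View pics/c5.png

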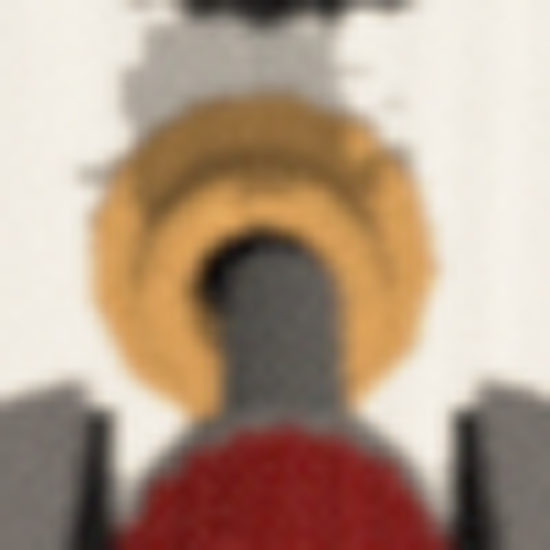

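The close-up shows the bush's upper ring centred at about (262,283), wider than I took it because there is a flange below. The bore's left edge is at column 192 and its top edge at row 230. The pin's shank is at column 283, with its end edge at row 240.

```bash
python3 - <<'E'
from h import *
s=snap('wrist')
q=lambda u,v:(228+(u+.5)/11-.5,180+(v+.5)/11-.5)
t=robot.get_obs()['tool_pos'];z=t[2]
b=onz(s,[q(262,283)],.054)[0];e=onz(s,[q(283,242)],z-.0484)[0]
Rt=Rm(robot.get_obs()['ee_rot'])
print(t,b,'bore top edge',onz(s,[q(258,230)],.054),'left',onz(s,[q(192,283)],.054),'tip edge',e,'tool cm: bush-tipedge',Rt.T@(b-e)*100,'bush-tcp',Rt.T@(b-t)*100)
E
```

```text
[ 0.47596677 -0.06832253  0.10846306] [ 0.47558868 -0.06978419  0.054     ] bore top edge [[ 0.47607365 -0.06606382  0.054     ]] left [[ 0.47090502 -0.0688294   0.054     ]] tip edge [ 0.4778919  -0.06563565  0.06006306] tool cm: bush-tipedge [-0.4525568  -0.14289174  0.60624516] bush-tcp [-0.15148071 -0.00793714  5.44628594]
```

Call:
move_arm(deltas=[0, 0, 0, -0.15, -0.13, 0, 1, 0, 0, 0, -0.15, -0.13, 0.3, 1, 0, 0, 0, -0.15, -0.13, 0.5, 1, 0, 0, 0, -0.15, -0.13, 0.7, 1, 0, 0, 0, -0.15, -0.13, 0.8, 1, 0, 0, 0, -0.15, -0.13, 0.8, 1, 0, 0, 0, -0.15, -0.13, 0.8, 1])

```text
time: 12.55
tool_pos: [0.4744, -0.0695, 0.1004]
ee_rot: [-3.142, -0.0, 1.37]
wrist_force: [0.1, 0.7, -1.3]
width: 0.0173
finger_force: 30.0
```

```bash
python3 st.py; python3 - <<'E'
from h import *
s=snap('wrist')
w=s['image'][:,:,::-1][180:230,228:278];cv2.imwrite('pics/c6.png',cv2.resize(w,None,fx=11,fy=11,interpolation=cv2.INTER_CUBIC))
E
```

```text
12.55 [ 0.4744 -0.0695  0.1004] [-3.142 -0.     1.37 ] F [ 0.1  0.7 -1.3] T [-0.063  0.054  0.033] w 0.0173 29.999888241291046 q6 -0.063 tau6 -0.0001
```

View pics/c6.png

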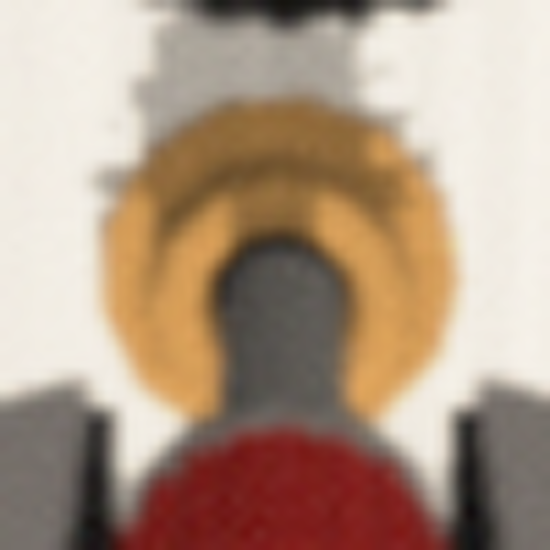

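The close-up shows the shank centred in the bore at (283,270) with a dark gap around it. There is no contact force, so I'll go down gently.

Call:
move_arm(deltas=[0, 0, 0, 0, 0, 0.2, 1, 0, 0, 0, 0, 0, 0.4, 1, 0, 0, 0, 0, 0, 0.6, 1, 0, 0, 0, 0, 0, 0.6, 1])

```text
time: 13.0
tool_pos: [0.4741, -0.0695, 0.094]
ee_rot: [-3.141, -0.0, 1.37]
wrist_force: [-0.1, -0.3, -0.3]
width: 0.0171
finger_force: 30.0
```

```bash
python3 st.py
```

```text
13.0 [ 0.4741 -0.0695  0.094 ] [-3.141 -0.     1.37 ] F [-0.1 -0.3 -0.3] T [-0.082  0.084 -0.036] w 0.0171 29.99985247850418 q6 -0.063 tau6 0.0004
```

Call:
move_arm(deltas=[0, 0, 0, 0, 0, 0.4, 1, 0, 0, 0, 0, 0, 0.8, 1, 0, 0, 0, 0, 0, 1.2, 1, 0, 0, 0, 0, 0, 1.6, 1, 0, 0, 0, 0, 0, 1.6, 1, 0, 0, 0, 0, 0, 1.6, 1])

```text
time: 13.6
tool_pos: [0.4743, -0.0695, 0.0783]
ee_rot: [-3.141, -0.0, 1.37]
wrist_force: [0.4, -0.3, -0.9]
width: 0.0176
finger_force: 30.0
```

```bash
python3 st.py
```

```text
13.6 [ 0.4743 -0.0695  0.0783] [-3.141 -0.     1.37 ] F [ 0.4 -0.3 -0.9] T [-0.03   0.052 -0.008] w 0.0176 29.99985784292221 q6 -0.063 tau6 -0.0003
```

Call:
move_arm(deltas=[0, 0, 0, 0, 0, 0.1, 1, 0, 0, 0, 0, 0, 0.2, 1, 0, 0, 0, 0, 0, 0.3, 1, 0, 0, 0, 0, 0, 0.3, 1])

```text
time: 14.0
tool_pos: [0.4743, -0.0695, 0.0753]
ee_rot: [-3.141, -0.0, 1.37]
wrist_force: [0.2, -0.0, 0.0]
width: 0.0174
finger_force: 30.0
```

```bash
python3 st.py
```

```text
14.0 [ 0.4743 -0.0695  0.0753] [-3.141 -0.     1.37 ] F [ 0.2 -0.   0. ] T [-0.066  0.034  0.02 ] w 0.0174 29.99984174966812 q6 -0.063 tau6 0.0002
```

Call:
move_arm(deltas=[0, 0, 0, 0, 0, 0.1, 1, 0, 0, 0, 0, 0, 0.15, 1, 0, 0, 0, 0, 0, 0.15, 1])

```text
time: 14.3
tool_pos: [0.4743, -0.0695, 0.0739]
ee_rot: [-3.141, -0.0, 1.37]
wrist_force: [0.3, -0.4, -0.7]
width: 0.0171
finger_force: 30.0
```

```bash
python3 st.py
```

```text
14.3 [ 0.4743 -0.0695  0.0739] [-3.141 -0.     1.37 ] F [ 0.3 -0.4 -0.7] T [-0.056  0.056 -0.007] w 0.0171 29.999881088733673 q6 -0.063 tau6 0.0
```

Call:
move_arm(deltas=[0, 0, 0, 0, 0, 0.05, 1, 0, 0, 0, 0, 0, 0.1, 1, 0, 0, 0, 0, 0, 0.1, 1])

```text
time: 14.6
tool_pos: [0.4745, -0.0696, 0.0733]
ee_rot: [3.141, -0.0, 1.37]
wrist_force: [-0.6, -0.5, 1.3]
width: 0.0174
finger_force: 30.0
```

```bash
python3 st.py
```

```text
14.6 [ 0.4745 -0.0696  0.0733] [ 3.141 -0.     1.37 ] F [-0.6 -0.5  1.3] T [-0.11   0.179  0.033] w 0.0174 30.000283420085907 q6 -0.063 tau6 0.0002
```

Call:
move_arm(deltas=[0, 0, 0, 0, 0, 0.05, 1, 0, 0, 0, 0, 0, 0.05, 1])

```text
time: 14.8
tool_pos: [0.4746, -0.0696, 0.0731]
ee_rot: [3.141, -0.0, 1.37]
wrist_force: [-2.1, 0.8, 3.8]
width: 0.0173
finger_force: 30.0
```

```bash
python3 st.py
```

```text
14.8 [ 0.4746 -0.0696  0.0731] [ 3.141 -0.     1.37 ] F [-2.1  0.8  3.8] T [-0.01   0.346 -0.033] w 0.0173 30.003647804260254 q6 -0.063 tau6 0.0005
```

Call:
move_arm(deltas=[0, 0, 0, 0, 0, 0.05, 1, 0, 0, 0, 0, 0, 0.05, 1])

```text
time: 15.0
tool_pos: [0.4747, -0.0697, 0.0726]
ee_rot: [3.141, 0.0, 1.37]
wrist_force: [-1.5, 0.8, 4.3]
width: 0.0172
finger_force: 30.0
```

```bash
python3 st.py
```

```text
15.0 [ 0.4747 -0.0697  0.0726] [3.141 0.    1.37 ] F [-1.5  0.8  4.3] T [-0.002  0.376  0.038] w 0.0172 30.00649631023407 q6 -0.063 tau6 0.0006
```

Call:
move_arm(deltas=[0, 0, 0, 0, 0, 0.05, 1, 0, 0, 0, 0, 0, 0.05, 1])

```text
time: 15.2
tool_pos: [0.4747, -0.0697, 0.0721]
ee_rot: [3.141, 0.0, 1.37]
wrist_force: [-1.5, 0.2, 4.5]
width: 0.0173
finger_force: 30.0
```

```bash
python3 st.py
```

```text
15.2 [ 0.4747 -0.0697  0.0721] [3.141 0.    1.37 ] F [-1.5  0.2  4.5] T [ 0.018  0.417 -0.023] w 0.0173 30.006696581840515 q6 -0.063 tau6 0.0006
```

Call:
move_arm(deltas=[0, 0, 0, 0, 0, 0.03, 1, 0, 0, 0, 0, 0, 0.03, 1])

```text
time: 15.4
tool_pos: [0.4747, -0.0697, 0.0717]
ee_rot: [3.141, 0.0, 1.37]
wrist_force: [-0.2, -1.0, 5.6]
width: 0.0171
finger_force: 30.0
```

```bash
python3 st.py
```

```text
15.4 [ 0.4747 -0.0697  0.0717] [3.141 0.    1.37 ] F [-0.2 -1.   5.6] T [-0.045  0.362  0.005] w 0.0171 30.00673681497574 q6 -0.063 tau6 0.0006
```

Call:
move_arm(deltas=[0, 0, 0, 0, 0, 0.05, 1, 0, 0, 0, 0, 0, 0.05, 1])

```text
time: 15.6
tool_pos: [0.4747, -0.0696, 0.0712]
ee_rot: [3.141, -0.0, 1.37]
wrist_force: [-0.5, 0.5, 5.6]
width: 0.017
finger_force: 30.0
```

```bash
python3 st.py
```

```text
15.6 [ 0.4747 -0.0696  0.0712] [ 3.141 -0.     1.37 ] F [-0.5  0.5  5.6] T [-0.034  0.4    0.026] w 0.017 30.006801187992096 q6 -0.063 tau6 0.0006
```

Call:
move_arm(deltas=[0, 0, 0, 0, 0, 0.05, 1, 0, 0, 0, 0, 0, 0.05, 1])

```text
time: 15.8
tool_pos: [0.4747, -0.0696, 0.0707]
ee_rot: [3.141, 0.0, 1.37]
wrist_force: [-1.6, 0.8, 5.1]
width: 0.0171
finger_force: 30.0
```

```bash
python3 st.py
```

```text
15.8 [ 0.4747 -0.0696  0.0707] [3.141 0.    1.37 ] F [-1.6  0.8  5.1] T [-0.022  0.313 -0.002] w 0.0171 30.006674230098724 q6 -0.063 tau6 0.0006
```

The force has levelled off near 5.5 N, which matches the stiff socket and not the plate, so the wheel is in its detent. I'll continue.

Call:
move_arm(deltas=[0, 0, 0, 0, 0, 0.1, 1, 0, 0, 0, 0, 0, 0.2, 1, 0, 0, 0, 0, 0, 0.3, 1, 0, 0, 0, 0, 0, 0.3, 1])

```text
time: 16.2
tool_pos: [0.4747, -0.0696, 0.0675]
ee_rot: [3.141, -0.0, 1.37]
wrist_force: [-0.7, 0.2, 4.5]
width: 0.0175
finger_force: 30.0
```

```bash
python3 st.py
```

```text
16.2 [ 0.4747 -0.0696  0.0675] [ 3.141 -0.     1.37 ] F [-0.7  0.2  4.5] T [-0.034  0.298  0.017] w 0.0175 30.00572919845581 q6 -0.063 tau6 0.0004
```

Call:
move_arm(deltas=[0, 0, 0, 0, 0, 0.15, 1, 0, 0, 0, 0, 0, 0.3, 1, 0, 0, 0, 0, 0, 0.45, 1, 0, 0, 0, 0, 0, 0.6, 1, 0, 0, 0, 0, 0, 0.75, 1, 0, 0, 0, 0, 0, 0.85, 1, 0, 0, 0, 0, 0, 0.85, 1])

```text
time: 16.9
tool_pos: [0.4746, -0.0696, 0.0589]
ee_rot: [3.141, -0.0, 1.37]
wrist_force: [0.2, 0.7, 4.1]
width: 0.0173
finger_force: 30.0
```

```bash
python3 st.py
```

```text
16.9 [ 0.4746 -0.0696  0.0589] [ 3.141 -0.     1.37 ] F [0.2 0.7 4.1] T [-0.04   0.265  0.026] w 0.0173 30.004521310329437 q6 -0.063 tau6 0.0003
```

Call:
move_arm(deltas=[0, 0, 0, 0, 0, 0.05, 1, 0, 0, 0, 0, 0, 0.08, 1, 0, 0, 0, 0, 0, 0.08, 1])

```text
time: 17.2
tool_pos: [0.4746, -0.0696, 0.0581]
ee_rot: [3.141, -0.0, 1.37]
wrist_force: [-1.4, -0.9, 4.6]
width: 0.0172
finger_force: 30.0
```

```bash
python3 st.py
```

```text
17.2 [ 0.4746 -0.0696  0.0581] [ 3.141 -0.     1.37 ] F [-1.4 -0.9  4.6] T [-0.022  0.261 -0.021] w 0.0172 30.004878044128418 q6 -0.063 tau6 0.0004
```

Next I'll feel for the shoulder seating in 0.5 mm steps.

Call:
move_arm(deltas=[0, 0, 0, 0, 0, 0.05, 1, 0, 0, 0, 0, 0, 0.05, 1])

```text
time: 17.4
tool_pos: [0.4746, -0.0696, 0.0576]
ee_rot: [3.141, -0.0, 1.37]
wrist_force: [-1.2, 1.0, 3.8]
width: 0.0172
finger_force: 30.0
```

```bash
python3 st.py
```

```text
17.4 [ 0.4746 -0.0696  0.0576] [ 3.141 -0.     1.37 ] F [-1.2  1.   3.8] T [0.019 0.286 0.017] w 0.0172 30.00466078519821 q6 -0.063 tau6 0.0002
```

Call:
move_arm(deltas=[0, 0, 0, 0, 0, 0.05, 1, 0, 0, 0, 0, 0, 0.05, 1])

```text
time: 17.6
tool_pos: [0.4746, -0.0696, 0.0575]
ee_rot: [3.141, -0.0, 1.37]
wrist_force: [-1.7, 1.1, 6.4]
width: 0.0174
finger_force: 30.0
```

```bash
python3 st.py
```

```text
17.6 [ 0.4746 -0.0696  0.0575] [ 3.141 -0.     1.37 ] F [-1.7  1.1  6.4] T [ 0.049  0.462 -0.034] w 0.0174 30.006183385849 q6 -0.063 tau6 -0.0034
```

The pin is seated: the TCP stopped at 0.0575 m against a predicted 0.0574 m, and the force rose. Now I'll release, rise and check.

Call:
move_arm(deltas=[0, 0, 0, 0, 0, 0, -1, 0, 0, 0, 0, 0, 0, -1, 0, 0, 0, 0, 0, 0, -1, 0, 0, 0, 0, 0, 0, -1, 0, 0, 0, 0, 0, 0, -1, 0, 0, 0, 0, 0, -2, -1, 0, 0, 0, 0, 0, -6, -1, 0, 0, 0, 0, 0, -11, -1])

```text
time: 18.4
tool_pos: [0.4726, -0.0691, 0.1656]
ee_rot: [-3.136, -0.0, 1.37]
wrist_force: [1.1, -0.9, 0.3]
width: 0.078
finger_force: 0.0
```

Call:
move_arm(deltas=[0, 0, 0, 0, 0, 0, -1, 0, 0, 0, 0, 0, 0, -1, 0, 0, 0, 0, 0, 0, -1, 0, 0, 0, 0, 0, 0, -1])

```text
time: 18.8
tool_pos: [0.4732, -0.0693, 0.1647]
ee_rot: [-3.138, -0.0, 1.37]
wrist_force: [-1.4, 0.1, -0.2]
width: 0.094
finger_force: 0.0
```

```bash
python3 st.py; python3 - <<'E'
from h import *
a=snap('scene');i=a['image'][:,:,::-1][170:260,195:295];i=cv2.resize(i,None,fx=6,fy=6,interpolation=2)
cv2.imwrite('pics/c7.png',i)
for p in([.4746,-.0696,.08],[.4746,-.0696,.054]):
    c=a['Rw'].T@(np.array(p)-a['ow']);uv=cv2.projectPoints(np.array([[c[0],-c[1],-c[2]]]),np.zeros(3),np.zeros(3),a['K'],np.array(a['D']))[0].ravel();print(p,(uv[0]+.5-195)*6,(uv[1]+.5-170)*6)
E
```

```text
18.8 [ 0.4732 -0.0693  0.1647] [-3.138 -0.     1.37 ] F [-1.4  0.1 -0.2] T [-0.051  0.092  0.001] w 0.094 0.0 q6 -0.063 tau6 -0.0001
[0.4746, -0.0696, 0.08] 331.4947462043457 294.53245058781795
[0.4746, -0.0696, 0.054] 332.1120520530121 351.2964746703358
```

View pics/c7.png

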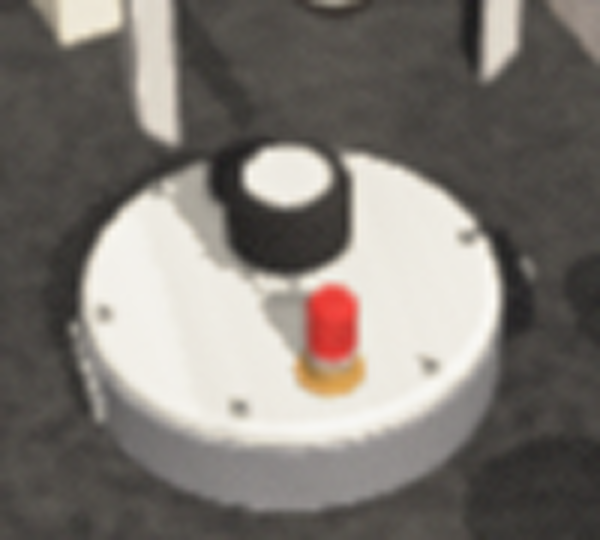

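The picture shows the pin upright in the bush with its head top at (331,297), against a predicted (331,295) when seated. The gripper is clear.

```bash
python3 -c "
from bench import robot
print(robot.close_job())"
```

```text
the job is handed in; nothing more can be done
None
```

I turned the knob to a detent and let go, pushed the pin through the wheel until its shoulder sat on the bush, released it, and handed the job in at about 19 s; no verdict was returned.

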